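# Break loose the left-hand lock nut of a coil winder with its two-pin spanner

## Robot

A 6-joint arm with a two-finger parallel gripper is mounted at the origin on the work surface. World frame = base frame: x ahead of the robot, y to its left, z up, the work surface at z = 0. Lengths are in m, angles in degrees, forces in N, time in s.
With the tool pointing down it reaches from about 0.3 to 0.75 m from the base axis. Payload 8.5 kg.
Tool frame: the origin (TCP) lies midway between the tips of the shut fingers; the grasp point (between the pads) lies 19 mm behind it (env.grip_depth is the distance from the TCP to the grasp point, in m); x points along the fingers, y is the direction in which the jaws open and shut, and the axes are right-handed (so a half turn about x gives the same grasp; the last joint's range is limited). The gripper opens to 85 mm and grips with 20 to 120 N. Pads are 22 mm wide; open, the fingers measure 114 mm over their backs; the gripper's body (76 mm by 85 mm) begins 54 mm behind the grasp point. The pads swing forward as they close: fully open they stand 13 mm farther back than shut.
Start: joints at [52.237, 21.807, 74.336, -0, 83.858, -12.336], TCP at [0.236, 0.497, 0.209] pointing down, gripper open.
Joint ranges: [-178.18, 178.18], [-50.72, 133.34], [12.68, 142.11], [-81.47, 261.47], [9.98, 163.14], [-165.26, 165.26]. Speed limits (degrees/s): [136.94, 136.94, 180, 180, 180, 180].

## Interface

Orientations are given as a 3x3 rotation matrix whose columns are the frame's x, y, z axes.
In Python, from rig import env gives the robot as it stands.
- The arm moves only by the tool play_rows, never from a script. Its arguments are lists of equal length, an entry for each row: "travel": the shift along the world's x, y, z in cm, a list of three; "rotation": the turn, a rotation vector about the world's x, y, z in rad, a list of three; "claw": the finger opening in cm, from 0 to 8.54. A call has 1 to 12 rows; each row shifts and turns the pose as measured when the row begins; what a row does not reach is not made up. A row lasts 1/12 s, in which the tool goes at most 41.7 mm and 7.16 degrees, less where a joint would pass 70% of its speed; a pose out of reach is approached as far as the arm can. A call is refused whole if a number of a shift passes 4.17 or a number of a turn 0.125, either way. A call with a gripper value outside its range is refused whole. The fingers move at their own pace and stop on an object; "squeeze" is the grip in N (left out, the last holds). Time passes only in rows, so rows that do not move let the fingers close. It gives the time, the measured TCP pose, the force and the opening at its end, in the units of the state.
- env.observe(): the state, without advancing time (a new reading comes with each control period).
- env.get_image(name): name is "side" or "top"; returns the picture (420x560x3 uint8, red, green, blue); there is no depth.
- env.camera_info(name): a dict with "vertical_fov" (degrees; the focal length in pixels is half the picture's height over the tangent of half this angle, whatever the lens; pixels are square), "cx", "cy" (the principal point, pixels), "eye" and "rotation" of the camera in the world. Camera axes: x right, y down, z forward; pixel columns grow to the right and rows downward; lengths in m; the calibration is good to about 2 mm. A picture is of the moment at which its call begins. camera_info takes no time and is no camera call.
- env.close_job(): hands the job in, once; it reports no verdict.
The state is a dict: "time_s": time; "q": joint angles; "qvel": joint speeds; "joint_efforts": joint torques, N m; "position": TCP position; "tool_rot": TCP orientation; "ft_force": force on the tool from outside, world axes, zero at the start; "wrist_torque": the same for the moment, N m; "grip_width": finger opening in m.
Only numpy, scipy, OpenCV 4.12 (cv2) and the standard library are available. Lean on these libraries where they do the work, as an engineer would, in place of code of your own. Each camera call takes 0.05 s, during which the arm holds its last target.

## Task

Break loose the lock nut on top of the coil winder's spindle so that the bobbin can be changed: take the two-pin T-spanner from its stand, feel its pins fully into the nut's two holes under light pressure, and turn the nut clockwise (its thread is left-handed) by at least an eighth of a turn. Never tighten it, never press the pins hard on the nut's face, touch the winder with the spanner only, and set the spanner back upright and fully home in its stand without dropping it or moving anything else.

Things in the scene. Friction and masses are not known exactly. Their poses are not given: they have to be found in the camera images.
- nut (a joint): angle through which the lock nut has been turned on the spindle, rad: 0 as found (tight), growing as it turns clockwise seen from above, which loosens it (left-hand thread), negative when tightened. Stiff: it takes about 0.5 N m all the way and stays where it is left. Its rise is too small to matter. It does not tell where the holes are
- nut_top (a point): point on the upright spindle axis level with the lock nut's flat top face; x and y axes as the winder's. Nut: steel disc 60 mm across, 16 mm tall; two blind holes 9.5 mm wide, 9 mm deep, 40 mm apart, either side of the axis. The line through the holes is within 0.5 rad of the winder's x axis; where is not measured: feel or look for it. The spindle end, 20 mm across, stands 14 mm above the face, top 6 mm tapered
- winder: coil winder screwed to the bench, with spindle, bobbin and nut: grey housing 220 x 180 mm, 97 mm tall, blue front panel on its -x side; origin on the bench under the spindle axis, x and y along the housing's sides. A black bobbin 100 mm square and an 80 mm square plate sit on the spindle under the nut, whose top face is 186 mm above the bench. The brake holds the spindle against up to 4 N m
- bar (a point): middle of the spanner's steel T-bar, the place to grip: 16 mm wide and 16 mm tall along the middle 50 mm, bar 110 mm long along the spanner's x, z up. Spanner about 300 g, 94 mm tall; below the bar a stem 14 mm across, 48 mm long, a hub 34 mm across, 12 mm tall, then a round head 60 mm across, 10 mm thick. In the stand this point is 118 mm above the bench
- pins (a point): point on the spanner's axis level with its pin tips, 86 mm below the middle of the bar. Two round pins 7 mm across, tips slightly tapered, stick out 8 mm below the head, 20 mm either side of the axis along the spanner's x, parallel to the T-bar. The head has a bore 22 mm wide, 16 mm deep, open below, that goes over the spindle end and centres it. Pins home: this point is 8 mm below the nut's face
- spanner: the two-pin T-spanner as a whole; origin at the pins point, same axes
- stand_top (a point): centre of the bore at the top of the spanner's stand, a fixed beech block 84 mm square and 40 mm tall with a bore 53 mm across, 14 mm deep. The spanner stands upright with its head resting on the block's top and its pins hanging in the bore, this point 8 mm above the pin tips; any turn of the spanner in the bore will do
- spare_ring: plain steel ring 42 mm across, 5 mm thick, on the bench between winder and stand; a bystander; origin under its centre
- bush: brass flanged bush 36 mm across, 22 mm tall, on the bench between winder and stand; a bystander; origin under its centre
- bobbin_large: loose empty black bobbin, 80 mm square, 55 mm tall, beyond the winder; a bystander; origin under its centre
- bobbin_small: loose empty black bobbin, 55 mm square, 42 mm tall, far side of the bench; a bystander; origin under its centre
- multimeter: hand multimeter 150 x 78 x 36 mm lying on the bench to the right; a bystander; origin under its centre
- screwdriver: screwdriver 200 mm long lying on the bench to the right of the winder; a bystander; origin at mid length
- wrench: wrench 180 mm long lying on the bench to the left of the robot; a bystander; origin at mid length
- varnish: round jar 60 mm across, 120 mm tall, beyond the stand; a bystander; origin under its centre
Not all that is in view belongs to the job. Leave any green or red look-alike of the spanner alone.

How it is judged (in metres and radians):
On the way, in this order (a step that is already met when the one before it is completed fails the run):
1. the spanner's pins are in the nut's holes, at least 5.5 mm deep, before the nut is loosened (z of pins in the frame of nut_top below -0.0055 m and horizontal distance between pins and nut_top below 0.004 m and value of joint nut below 0.5 rad), for 0.1 s.
2. the nut has been turned clockwise by at least 0.75 rad with the spanner's pins still in it (value of joint nut above 0.75 rad and z of pins in the frame of nut_top below -0.003 m and horizontal distance between pins and nut_top below 0.006 m), for 0.1 s.
At the end, for the whole second after the job is handed in: The nut has been turned clockwise by more than 0.75 rad and left there; the spanner stands released, at rest and upright (within 0.06 rad) in its stand, its pins at least 6 mm down the bore and within 6 mm of the bore's axis (value of joint nut above 0.75 rad and z of pins in the frame of stand_top below -0.006 m and horizontal distance between pins and stand_top below 0.006 m and angle between pins's own z axis and vertical below 0.06 rad and linear speed of spanner below 0.02 m/s); the robot touches nothing.
It fails at once if the nut is tightened, turned anticlockwise by more than 0.12 rad from where it was found (value of joint nut below -0.12 rad).
It fails at once if the pins press on the winder with more than 25 N before they are in the holes (3 mm) (z of pins in the frame of nut_top above -0.003 m and contact force between spanner and winder above 25 N).
It fails at once if the fingers touch the winder with more than 5 N (contact force between the fingers and winder above 5 N).
It fails at once if the spanner is dropped (moves faster than 0.5 m/s out of the fingers) (linear speed of spanner above 0.5 m/s and contact force between the fingers and spanner below 0.1 N).
It fails at once if another thing on the bench is moved by more than 20 mm (distance of any of spare_ring, bush, bobbin_large, bobbin_small, multimeter, screwdriver, wrench, varnish from where it was at the start of the episode above 0.02 m).
It also fails if it takes over 67 s, if anything falls off the work surface, if the arm or the gripper's body presses on something with over 40 N, if the wrist force passes 120 N, or if a joint passes its speed limit or range.

## Working session

There is one attempt and no reset: what is moved stays moved. The work goes in short steps, Python scripts to look and compute and a tool call to move; the robot and the scene stay as the last step left them, time stands still between calls to the robot, and variables do not carry over. Pictures are saved under pics/ and viewed, and the job is handed in when it is done.

Besides the shell and the picture viewer there is one more tool, called after "Call:" in YAML: its name, and indented under it one key for each argument. play_rows: Moves the arm, as the interface text tells. Its arguments: {"type":"object","properties":{"travel":{"type":"array","items":{"type":"array","items":{"type":"number"}}},"rotation":{"type":"array","items":{"type":"array","items":{"type":"number"}}},"claw":{"type":"array","items":{"type":"number"}},"squeeze":{"type":"number"}},"required":["travel","rotation","claw"]}

```bash
ls; mkdir -p pics
python3 - <<'E'
from rig import env
import cv2,numpy as np
s=env.observe();print({k:np.round(v,4).tolist() for k,v in s.items()}, env.grip_depth)
for n in("side","top"):
    im=env.get_image(n);cv2.imwrite(f"pics/{n}0.png",im[:,:,::-1]);c=env.camera_info(n);print(n,c)
E
```

```text
pics
{'time_s': 0.0, 'q': [52.2376, 21.8423, 74.3859, -0.0029, 83.8594, -12.3359], 'qvel': [-0.0351, 0.0239, -0.0586, -0.0579, 0.0471, 0.0533], 'joint_efforts': [0.0003, -44.8466, -23.1275, -0.0003, 0.0048, 0.0], 'position': [0.2359, 0.4964, 0.2088], 'tool_rot': [[-0.0009, 0.4293, 0.9031], [-0.0012, 0.9031, -0.4293], [-1.0, -0.0015, -0.0003]], 'ft_force': [0.6693, -0.4836, -0.2682], 'wrist_torque': [0.0348, 0.0553, -0.0003], 'grip_width': 0.0856} 0.0187
side {'vertical_fov': 53.33873042275417, 'cx': 275.9545736212129, 'cy': 219.8872035778101, 'eye': array([ 0.1227942 , -0.93576118,  0.91843164]), 'rotation': array([[ 9.05810679e-01, -2.66185149e-01,  3.29624756e-01],
       [-4.23682448e-01, -5.68275400e-01,  7.05376675e-01],
       [-4.43155106e-04, -7.78593948e-01, -6.27527902e-01]])}
top {'vertical_fov': 47.24204028281775, 'cx': 278.92179202585913, 'cy': 205.73002686685055, 'eye': array([ 0.28950829, -0.04686502,  1.36867726]), 'rotation': array([[ 0.02485391, -0.98062582,  0.19430718],
       [-0.99969021, -0.02412131,  0.00613579],
       [-0.00132997, -0.19439949, -0.98092154]])}
```

View pics/side0.png

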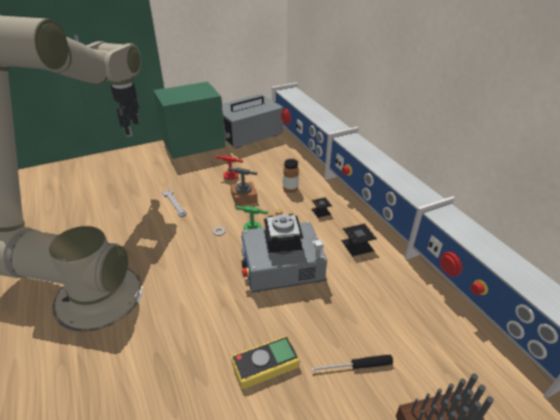

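View pics/top0.png

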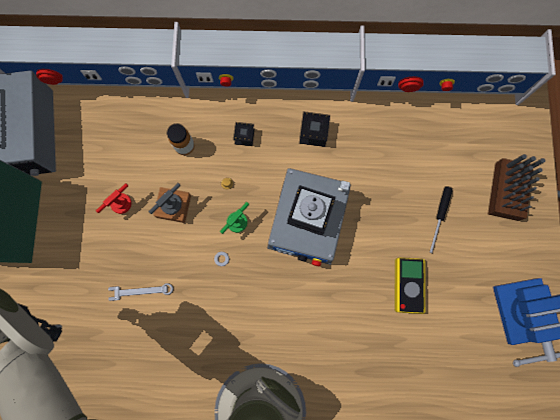

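Look-alikes in the top view: red at (117,201), grey on a wooden block at (170,203), and green at (237,218). The grey one fits because it is steel and stands on a beech block. I'll check it in enlarged crops.

Run:
```python
import cv2,numpy as np
t=cv2.imread("pics/top0.png");s=cv2.imread("pics/side0.png")
a=cv2.resize(t[170:235,135:210],None,fx=5,fy=5,interpolation=cv2.INTER_CUBIC)
b=cv2.resize(t[170:235,275:350],None,fx=5,fy=5,interpolation=cv2.INTER_CUBIC)
cv2.imwrite("pics/crop_t.png",np.hstack([a,b]))
a=cv2.resize(s[155:220,210:285],None,fx=5,fy=5,interpolation=cv2.INTER_CUBIC)
b=cv2.resize(s[200:265,250:325],None,fx=5,fy=5,interpolation=cv2.INTER_CUBIC)
cv2.imwrite("pics/crop_s.png",np.hstack([a,b]))
```

```text
(no output)
```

View pics/crop_t.png

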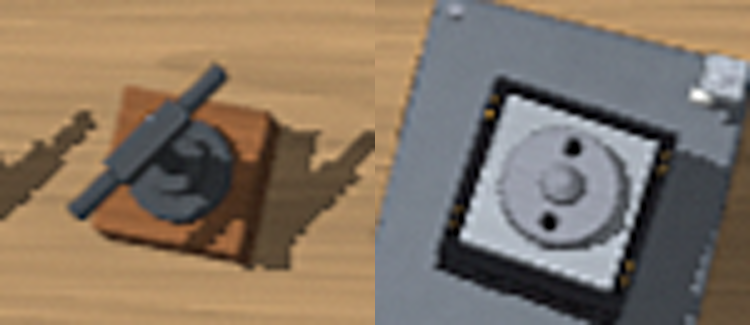

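View pics/crop_s.png

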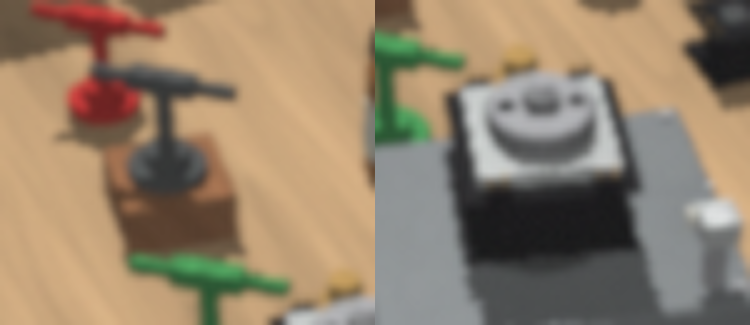

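The crop confirms the steel-grey spanner on the beech block. The nut's holes show as dark spots at about (314,199) and (309,214). Next I'll measure them.

```bash
cat > h.py <<'E'
import numpy as np,cv2
from rig import env
def cam(n):
    c=env.camera_info(n); f=210/np.tan(np.radians(c["vertical_fov"])/2); return c,f
def ray(n,u,v):
    c,f=cam(n); d=c["rotation"]@np.array([(u-c["cx"])/f,(v-c["cy"])/f,1]); return c["eye"],d/np.linalg.norm(d)
def onz(n,u,v,z):
    e,d=ray(n,u,v); return e+d*(z-e[2])/d[2]
def tri(p,q):
    e1,d1=ray("top",*p); e2,d2=ray("side",*q)
    A=np.stack([d1,-d2],1); t=np.linalg.lstsq(A,e2-e1,rcond=None)[0]
    a=e1+d1*t[0]; b=e2+d2*t[1]; return (a+b)/2,np.linalg.norm(a-b)
def proj(n,P):
    c,f=cam(n); p=c["rotation"].T@(np.asarray(P)-c["eye"]); return np.array([c["cx"]+f*p[0]/p[2],c["cy"]+f*p[1]/p[2]])
E
python3 - <<'E'
from h import *
t=cv2.imread("pics/top0.png");s=cv2.imread("pics/side0.png")
# holes
g=t.max(2).astype(int)
def blobs(m,off):
    n,l,st,c=cv2.connectedComponentsWithStats(m.astype(np.uint8))
    for i in range(1,n):
        if st[i,4]>=3: print(" blob",st[i],np.round(c[i]+off,2))
x0,y0,x1,y1=298,192,326,222
print("top holes"); blobs(g[y0:y1,x0:x1]<90,[x0,y0])
w=np.clip(150-g,0,None).astype(float)
H=[]
for (u,v) in((314.6,199.4),(309.6,214.2)):
    yy,xx=np.mgrid[int(v)-3:int(v)+5,int(u)-3:int(u)+5]; ww=w[yy,xx]
    p=((xx*ww).sum()/ww.sum(),(yy*ww).sum()/ww.sum()); P=onz("top",*p,0.186);H.append(P);print(np.round(p,2),np.round(P,4))
d=H[0]-H[1];print("dist",np.linalg.norm(d),"mid",(H[0]+H[1])/2,"ang",np.degrees(np.arctan2(d[1],d[0])))
# spanner bar ends top
r=t[170:235,135:210].astype(int); 
m=(r.max(2)-r.min(2)<32)&(r.max(2)<130)
blobs(m,[135,170]); 
cv2.imwrite("pics/m.png",cv2.resize(np.hstack([m*255,r.max(2)]).astype(np.uint8),None,fx=5,fy=5,interpolation=0))
E
```

```text
top holes
 blob [0 0 2 5 7] [298.43 193.86]
 blob [15  0 13  4 29] [320.24 193.07]
 blob [15  6  3  3  8] [314.12 199.12]
 blob [25 10  3  8  9] [324.22 205.78]
 blob [13 14  6  5  8] [314.12 208.75]
 blob [10 21  3  3  7] [309.29 214.  ]
 blob [10 23 14  5 18] [315.22 218.11]
 blob [27 27  1  3  3] [325. 220.]
 blob [ 0 29  3  1  3] [299. 221.]
[314.14 199.21] [ 0.5427 -0.1277  0.186 ]
[309.18 214.79] [ 0.5025 -0.1157  0.186 ]
dist 0.04189879183891216 mid [ 0.52262322 -0.12168971  0.186     ] ang -16.614493202767918
 blob [ 14  13  33  32 506] [168.84 201.83]
 blob [52 28  2  4  4] [187.75 199.5 ]
 blob [64 40  3  2  3] [200.   210.67]
 blob [49 46  1  3  3] [184. 217.]
 blob [48 50  2  2  3] [183.33 220.33]
```

View pics/m.png

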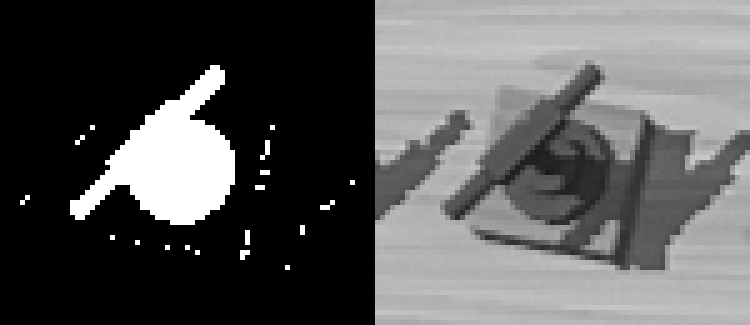

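Run:
```python
from h import *
t=cv2.imread("pics/top0.png");s=cv2.imread("pics/side0.png")
r=t.astype(int); m=(r.max(2)-r.min(2)<32)&(r.max(2)<130)
m[:, :135]=0;m[:,210:]=0;m[:170]=0;m[235:]=0
n,l,st,c=cv2.connectedComponentsWithStats(m.astype(np.uint8)); k=1+np.argmax(st[1:,4]); yy,xx=np.where(l==k)
# world at z=.118
W=np.array([onz("top",u,v,.118)[:2] for u,v in zip(xx,yy)])
a=np.radians(45)
# ends: pixels far along 
p=np.stack([xx,yy],1).astype(float)
e1=p[(xx>=174)&(yy<190)]; e2=p[(xx<=157)&(yy>204)]
E=np.vstack([e1,e2]);w=np.array([onz("top",*q,.118)[:2] for q in E]);mu=w.mean(0)
vx,vy,x0,y0=cv2.fitLine(w.astype(np.float32),cv2.DIST_L2,0,.01,.01).ravel();d=np.array([vx,vy])
tt=(w-[x0,y0])@d; print("bar len",np.ptp(tt),"mid",np.array([x0,y0])+d*(tt.max()+tt.min())/2,"ang",np.degrees(np.arctan2(vy,vx)))
# head circle: pixels right/below side, contour edge
hd=p[(xx>158)&((p-[171,203])@[.7,.7]>0)]
cs,_=cv2.findContours((l==k).astype(np.uint8),cv2.RETR_EXTERNAL,cv2.CHAIN_APPROX_NONE)
cc=cs[0][:,0].astype(float); cc=cc[((cc-[171,203])@[.707,.707]>-2)&(np.linalg.norm(cc-[171,203],axis=1)<14)]
w=np.array([onz("top",*q,.05)[:2] for q in cc]); A=np.c_[2*w,np.ones(len(w))]; b=(w**2).sum(1); x=np.linalg.lstsq(A,b,rcond=None)[0]
print("head c",x[:2],"r",np.sqrt(x[2]+x[0]**2+x[1]**2), len(w))
# side: spanner
sr=s[155:220,210:285].astype(int); ms=(sr.max(2)-sr.min(2)<32)&(sr.max(2)<120)
nn,l2,st2,c2=cv2.connectedComponentsWithStats(ms.astype(np.uint8));print(st2[1:][st2[1:,4]>20],c2[1:][st2[1:,4]>20]+[210,155])
# nut ellipse top: gray level edges
crop=t[185:228,290:335];cv2.imwrite("pics/nut.png",cv2.resize(crop,None,fx=14,fy=14,interpolation=cv2.INTER_CUBIC))
cv2.imwrite("pics/sp_side.png",cv2.resize(s[158:210,222:272],None,fx=11,fy=11,interpolation=cv2.INTER_CUBIC))
cv2.imwrite("pics/nut_side.png",cv2.resize(s[205:250,260:310],None,fx=12,fy=12,interpolation=cv2.INTER_CUBIC))
```

```text
bar len 0.10802501219712964 mid [0.55069136 0.26708658] ang -42.299797
head c [0.54922799 0.26418416] r 0.028887836169209046 33
[[ 19  13  28  27 268]] [[242.49626866 181.04477612]]
```

View pics/nut.png

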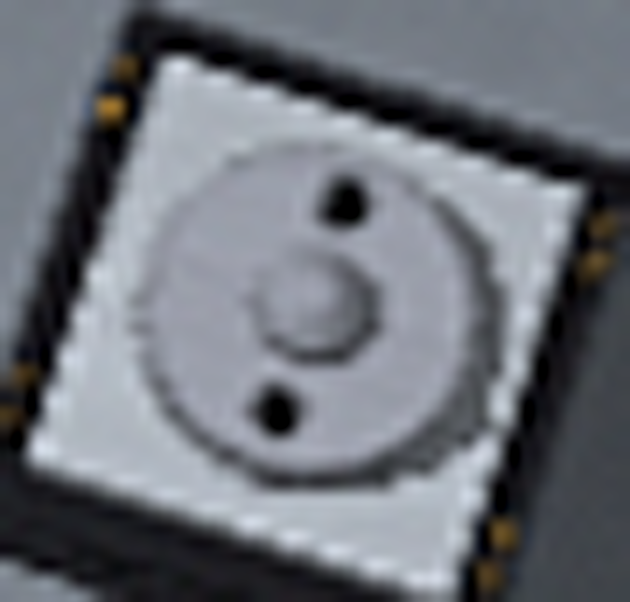

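View pics/sp_side.png

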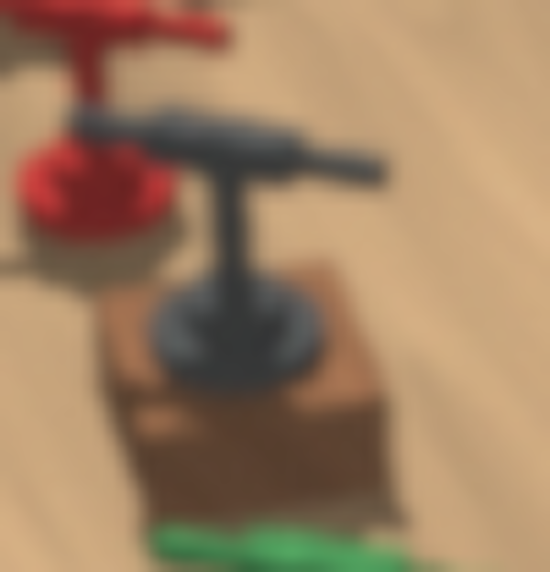

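View pics/nut_side.png

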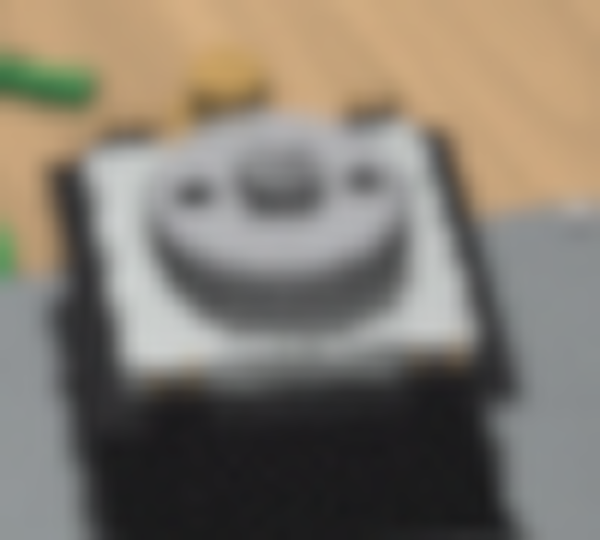

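Run:
```python
from h import *
a=[314.18,198.9];b=[309.25,213.9];A=onz("top",*a,.186);B=onz("top",*b,.186);d=A-B
print("top holes",A,B,(A+B)/2,np.linalg.norm(d),np.degrees(np.arctan2(d[1],d[0])))
C=onz("side",290.0,219.5,.186);D=onz("side",275.6,220.5,.186);d=C-D
print("side holes",C,D,(C+D)/2,np.linalg.norm(d),np.degrees(np.arctan2(d[1],d[0])))
print("tri",tri(a,(290.0,219.5)),tri(b,(275.6,220.5)))
print("nut disc c",onz("top",311.5,206.4,.186), "r",onz("top",301.,206.4,.186)[1]-onz("top",311.5,206.4,.186)[1])
# plate corners (top) crop px
for q in((170,58),(588,185),(455,592),(30,462)):
    print("plate",onz("top",290+(q[0]+.5)/14-.5,185+(q[1]+.5)/14-.5,.170)[:2])
# bar side
f=lambda x,y:(222+(x+.5)/11-.5,158+(y+.5)/11-.5)
E=onz("side",*f(75,122),.118);F=onz("side",*f(385,172),.118);d=F-E;print("bar side",(E+F)/2,np.linalg.norm(d),np.degrees(np.arctan2(d[1],d[0])))
print("head side",onz("side",*f(238,325),.05), "stem base",onz("side",*f(236,300),.062))
m=(.5500,.2657,.118)
print(proj("top",m),proj("side",m))
# block corners top
g=lambda x,y:(135+(x+.5)/5-.5,170+(y+.5)/5-.5)
for q in((123,85),(275,118),(247,262),(95,233)): print("blk",onz("top",*g(*q),.04)[:2])
```

```text
top holes [ 0.54348825 -0.1277737   0.186     ] [ 0.5048127  -0.11584907  0.186     ] [ 0.52415047 -0.12181138  0.186     ] 0.04047215471339995 -17.13583549210882
side holes [ 0.54380036 -0.1275555   0.186     ] [ 0.50547462 -0.11451254  0.186     ] [ 0.52463749 -0.12103402  0.186     ] 0.04048433082373233 -18.794391315466427
tri (array([ 0.54355297, -0.12779312,  0.18621989]), np.float64(0.00022852292855888703)) (array([ 0.50472693, -0.11581767,  0.18717118]), np.float64(0.0002606505565271878))
nut disc c [ 0.5240775  -0.12125356  0.186     ] r 0.026344469801383982
plate [ 0.57291738 -0.09656057]
plate [ 0.55101422 -0.17312498]
plate [ 0.47540243 -0.14943892]
plate [ 0.49727586 -0.07241983]
bar side [0.55267437 0.26736172 0.118     ] 0.10689959342865726 -41.54983610832782
head side [0.55132624 0.26498424 0.05      ] stem base [0.55019071 0.26229411 0.062     ]
[164.69442187 198.27827171] [241.81463655 171.28813062]
blk [0.59977865 0.30323608]
blk [0.58268891 0.21560244]
blk [0.49968632 0.2262502 ]
blk [0.51406279 0.31270465]
```

The two views agree:
- **Nut:** centre (0.524, -0.121), with the hole line at about -17.5°. Hole spacing measures 40.5 mm against 40 mm given.
- **Spanner:** axis (0.5505, 0.266), bar at -42°, length 108 mm against 110 mm given.
- **Stand block:** centre (0.549, 0.2645).

I'll move above the spanner, turning the tool by -16.6°.

Call:
play_rows:
  travel:
    - [1.5,-1.1,0]
    - [2.7,-2,0]
    - [2.8,-2.1,0]
    - [2.8,-2.1,0]
    - [2.8,-2.1,0]
    - [2.8,-2.1,0]
    - [2.8,-2.1,0]
    - [2.8,-2.1,0]
    - [2.8,-2.1,0]
    - [2.8,-2.1,0]
    - [2.5,-1.8,0]
    - [1.4,-1,0]
  rotation:
    - [0,0,-0.024]
    - [0,0,-0.024]
    - [0,0,-0.024]
    - [0,0,-0.024]
    - [0,0,-0.024]
    - [0,0,-0.024]
    - [0,0,-0.024]
    - [0,0,-0.024]
    - [0,0,-0.024]
    - [0,0,-0.024]
    - [0,0,-0.024]
    - [0,0,-0.024]
  claw: [5,5,5,5,5,5,5,5,5,5,5,5]

```text
time_s: 1.1
position: [0.5479, 0.2575, 0.2046]
tool_rot: [[-0.01, 0.672, 0.741], [-0.003, 0.741, -0.672], [-1.0, -0.009, -0.005]]
ft_force: [-0.9, 0.2, 0.4]
grip_width: 0.0503
```

```bash
cat > st.py <<'E'
from h import *
def st():
    s=env.observe();R=np.array(s["tool_rot"]);y=R[:,1];x=R[:,0]
    print("t",round(s["time_s"],2),"p",np.round(s["position"],4),"jaw",round(np.degrees(np.arctan2(y[1],y[0])),2),"x",np.round(x,4),"F",np.round(s["ft_force"],2),"T",np.round(s["wrist_torque"],2),"w",round(s["grip_width"],4),"q",np.round(s["q"],1))
    return s
if __name__=="__main__": st()
E
python3 st.py
```

```text
t 1.1 p [0.5479 0.2575 0.2046] jaw 47.79 x [-0.0103 -0.0032 -0.9999] F [-0.92  0.19  0.4 ] T [0.06 0.03 0.03] w 0.0503 q [ 14.   28.   64.9  -0.   87.7 -33.8]
```

Call:
play_rows:
  travel:
    - [0.1,0.4,0]
    - [0.1,0.3,0]
    - [0.05,0.15,0]
    - [0,0,-1.2]
    - [0,0,-1.5]
    - [0,0,-1.5]
    - [0,0,-1.2]
    - [0,0,-0.7]
    - [0,0,0]
    - [0,0,0]
  rotation:
    - [0.001,-0.005,0]
    - [0.001,-0.005,0]
    - [0.001,0,0]
    - [0,0,0]
    - [0,0,0]
    - [0,0,0]
    - [0,0,0]
    - [0,0,0]
    - [0,0,0]
    - [0,0,0]
  claw: [5,5,5,5,5,5,5,5,5,5]

```text
time_s: 1.93
position: [0.5469, 0.2706, 0.1406]
tool_rot: [[-0.002, 0.667, 0.745], [0.001, 0.745, -0.667], [-1.0, -0.001, -0.002]]
ft_force: [0.0, -0.2, 0.5]
grip_width: 0.0497
```

Run:
```python
from st import *
st()
im=env.get_image("side");cv2.imwrite("pics/s1.png",cv2.resize(im[130:215,200:290,::-1],None,fx=6,fy=6,interpolation=2))
```

```text
t 1.93 p [0.5469 0.2706 0.1406] jaw 48.14 x [-1.8e-03  5.0e-04 -1.0e+00] F [ 0.04 -0.23  0.47] T [-0.01  0.01  0.03] w 0.0497 q [ 15.2  30.9  70.6   0.1  78.6 -33. ]
```

View pics/s1.png

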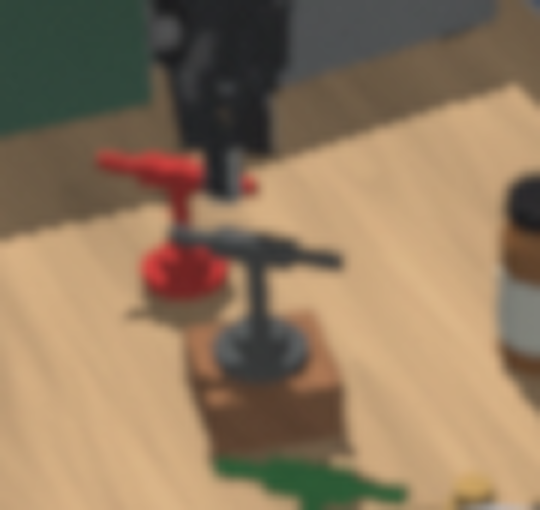

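Run:
```python
from st import *
p=[.5469,.2706,.1406];print((proj("side",p)-[200,130])*6)
for sgn in(1,-1):
    y=np.array([.667,.745,0]);print((proj("side",p+sgn*.025*y+np.array([0,0,.009]))-[200,130])*6)
print((proj("side",[.5505,.266,.118])-[200,130])*6)
```

```text
[240.95878605 212.24018866]
[254.95108412 178.04298574]
[224.92642724 220.603565  ]
[251.48769793 247.29163432]
```

Call:
play_rows:
  travel:
    - [0.2,-0.25,0]
    - [0.12,-0.16,0]
    - [0,0,-0.6]
    - [0,0,-0.8]
    - [0,0,-0.8]
    - [0,0,-0.8]
    - [0,0,-0.5]
    - [0,0,0]
    - [0,0,0]
  rotation:
    - [0,-0.001,-0.002]
    - [0,0,0]
    - [0,0,0]
    - [0,0,0]
    - [0,0,0]
    - [0,0,0]
    - [0,0,0]
    - [0,0,0]
    - [0,0,0]
  claw: [5,5,5,5,5,5,5,5,5]

```text
time_s: 2.73
position: [0.5509, 0.2662, 0.1037]
tool_rot: [[0.002, 0.669, 0.743], [0.001, 0.743, -0.669], [-1.0, 0.002, 0.001]]
ft_force: [0.2, -0.6, -1.2]
grip_width: 0.0498
```

Run:
```python
from st import *
st()
im=env.get_image("side");a=cv2.resize(im[130:215,200:290,::-1],None,fx=4.4,fy=4.4,interpolation=2)
im=env.get_image("top");b=cv2.resize(im[160:245,125:215,::-1],None,fx=4.4,fy=4.4,interpolation=2)
cv2.imwrite("pics/s2.png",np.hstack([a,b]))
```

```text
t 2.73 p [0.5509 0.2662 0.1037] jaw 48.02 x [ 0.0022  0.0014 -1.    ] F [ 0.15 -0.62 -1.15] T [0.02 0.01 0.03] w 0.0498 q [ 14.7  33.   73.4   0.   73.5 -33.3]
```

View pics/s2.png

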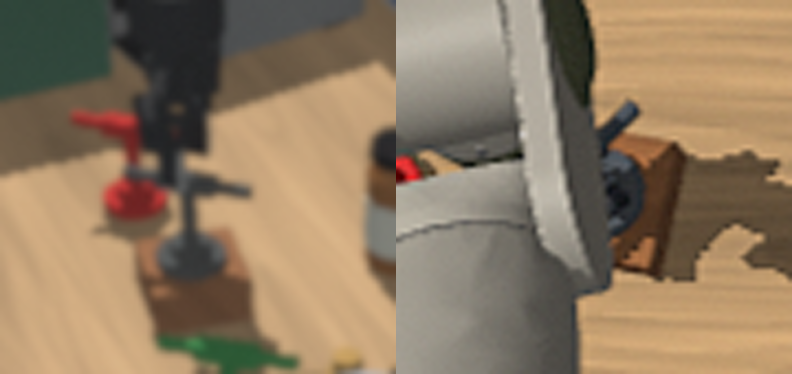

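Call:
play_rows:
  travel:
    - [0,0,-0.35]
    - [0,0,-0.15]
    - [0,0,0]
    - [0,0,0]
    - [0,0,0]
    - [0,0,0]
    - [0,0,0]
    - [0,0,0]
    - [0,0,0]
    - [0,0,0]
    - [0,0,0]
    - [0,0,0]
  rotation:
    - [0,0,0]
    - [0,0,0]
    - [0,0,0]
    - [0,0,0]
    - [0,0,0]
    - [0,0,0]
    - [0,0,0]
    - [0,0,0]
    - [0,0,0]
    - [0,0,0]
    - [0,0,0]
    - [0,0,0]
  claw: [5,5,3,2.5,2,1.5,1,1,1,1,1,1]
  squeeze: 40

```text
time_s: 3.83
position: [0.5516, 0.2667, 0.0999]
tool_rot: [[0.005, 0.669, 0.743], [0.002, 0.743, -0.669], [-1.0, 0.005, 0.002]]
ft_force: [-0.4, 0.1, -0.5]
grip_width: 0.0142
```

```bash
python3 st.py
```

```text
t 3.83 p [0.5516 0.2667 0.0999] jaw 48.03 x [ 0.0055  0.0024 -1.    ] F [-0.43  0.1  -0.47] T [ 0.01 -0.06 -0.03] w 0.0142 q [ 14.7  33.2  73.7   0.1  72.8 -33.3]
```

Call:
play_rows:
  travel:
    - [0,0,0]
    - [0,0,0]
    - [0,0,0]
    - [0,0,0]
  rotation:
    - [0,0,0]
    - [0,0,0]
    - [0,0,0]
    - [0,0,0]
  claw: [1,1,1,1]
  squeeze: 80

```text
time_s: 4.17
position: [0.5517, 0.2667, 0.1001]
tool_rot: [[0.006, 0.669, 0.744], [0.002, 0.744, -0.669], [-1.0, 0.006, 0.003]]
ft_force: [-0.3, -0.9, -0.7]
grip_width: 0.0127
```

Run:
```python
from st import *
st()
im=env.get_image("side");a=cv2.resize(im[140:210,205:275,::-1],None,fx=8,fy=8,interpolation=2)
cv2.imwrite("pics/s3.png",a)
```

```text
t 4.17 p [0.5517 0.2667 0.1001] jaw 48.03 x [ 0.0058  0.0025 -1.    ] F [-0.26 -0.92 -0.69] T [ 0.02 -0.02 -0.04] w 0.0127 q [ 14.7  33.2  73.7   0.1  72.8 -33.3]
```

View pics/s3.png

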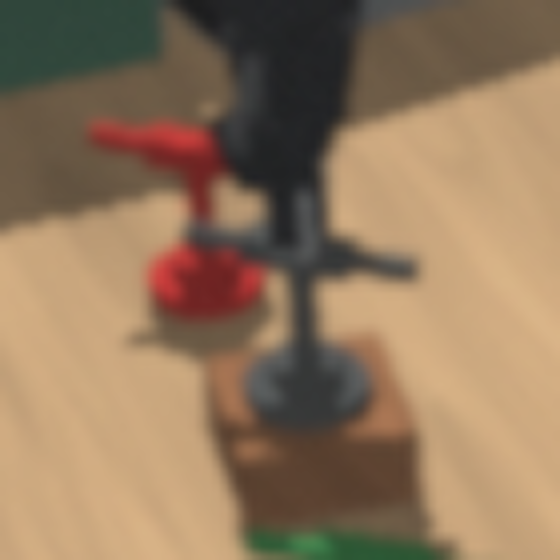

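Opening falls with squeeze (14.2 mm at 40 N, 12.7 mm at 80 N), which fits compliant pads on the 16 mm bar. The pad sits at the bar's middle, at about (300,248) in the crop. Lifting.

Call:
play_rows:
  travel:
    - [0,0,0.4]
    - [0,0,0.8]
    - [0,0,1.2]
    - [0,0,1.5]
    - [0,0,1.8]
    - [0,0,2.2]
    - [0,0,2.5]
    - [0,0,2.5]
    - [0,0,2.5]
    - [0,0,2]
    - [0,0,1]
    - [0,0,0]
  rotation:
    - [0,0,0]
    - [0,-0.002,0]
    - [0,-0.002,0]
    - [0,-0.001,0]
    - [0,0,0]
    - [0,0,0]
    - [0,0,0]
    - [0,0,0]
    - [0,0,0]
    - [0,0,0]
    - [0,0,0]
    - [0,0,0]
  claw: [1,1,1,1,1,1,1,1,1,1,1,1]

```text
time_s: 5.22
position: [0.5467, 0.265, 0.2958]
tool_rot: [[0.005, 0.669, 0.743], [-0.0, 0.743, -0.669], [-1.0, 0.003, 0.004]]
ft_force: [1.0, -0.4, -2.6]
grip_width: 0.0125
```

```bash
python3 st.py
```

```text
t 5.22 p [0.5467 0.265  0.2958] jaw 48.02 x [ 4.6e-03 -2.0e-04 -1.0e+00] F [ 1.02 -0.39 -2.59] T [ 0.02 -0.01 -0.02] w 0.0125 q [ 14.7  25.5  54.3  -0.1  99.9 -33.3]
```

Call:
play_rows:
  travel:
    - [0,-0.8,0.3]
    - [0,-1.6,0.3]
    - [0,-2.4,0.3]
    - [-0.1,-3,0.2]
    - [-0.2,-3.3,0.1]
    - [-0.2,-3.3,0]
    - [-0.2,-3.3,0]
    - [-0.2,-3.3,0]
    - [-0.2,-3.3,0]
    - [-0.2,-3.3,0]
    - [-0.2,-3.3,0]
    - [-0.2,-3.0,0]
  rotation:
    - [0,0,0.035]
    - [0,0,0.035]
    - [0,0,0.035]
    - [0,0,0.035]
    - [0,0,0.035]
    - [0,0,0.035]
    - [0,0,0.035]
    - [0,0,0.035]
    - [0,0,0.035]
    - [0,0,0.035]
    - [0,0,0.035]
    - [0,0,0.035]
  claw: [1,1,1,1,1,1,1,1,1,1,1,1]

```text
time_s: 6.22
position: [0.5214, -0.0823, 0.3014]
tool_rot: [[-0.009, 0.279, 0.96], [0.002, 0.96, -0.279], [-1.0, -0.001, -0.009]]
ft_force: [-0.3, 0.1, -2.9]
grip_width: 0.0127
```

```bash
python3 st.py
```

```text
t 6.22 p [ 0.5214 -0.0823  0.3014] jaw 73.82 x [-0.0088  0.0018 -1.    ] F [-0.27  0.09 -2.9 ] T [ 0.01 -0.06  0.03] w 0.0127 q [-21.8  17.   66.6  -0.1  97.  -95.6]
```

Call:
play_rows:
  travel:
    - [0.1,-1.6,0]
    - [0.1,-1,0]
    - [0,-0.5,0]
    - [0,0,0]
    - [0,0,0]
  rotation:
    - [-0.001,-0.005,-0.01]
    - [0,-0.003,-0.01]
    - [0,0,0]
    - [0,0,0]
    - [0,0,0]
  claw: [1,1,1,1,1]

```text
time_s: 6.63
position: [0.5213, -0.1191, 0.2985]
tool_rot: [[-0.006, 0.304, 0.953], [0.002, 0.953, -0.304], [-1.0, 0.0, -0.007]]
ft_force: [0.5, -0.4, -2.1]
grip_width: 0.0121
```

Run:
```python
from st import *
st()
im=env.get_image("side");cv2.imwrite("pics/sfull2.png",im[:,:,::-1]);a=cv2.resize(im[180:260,245:320,::-1],None,fx=5,fy=5,interpolation=2)
im=env.get_image("top");cv2.imwrite("pics/tfull2.png",im[:,:,::-1]);b=cv2.resize(im[170:250,275:350,::-1],None,fx=5,fy=5,interpolation=2)
cv2.imwrite("pics/s4.png",np.hstack([a,b]))
```

```text
t 6.63 p [ 0.5213 -0.1191  0.2985] jaw 72.31 x [-0.0063  0.0025 -1.    ] F [ 0.52 -0.42 -2.08] T [-0.   -0.   -0.04] w 0.0121 q [-25.6  17.7  66.   -0.   96.7 -97.9]
```

View pics/s4.png

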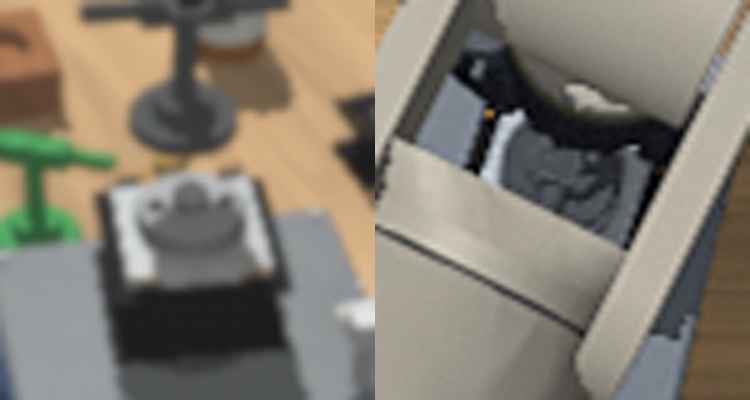

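Run:
```python
from st import *
for p in([.5213,-.1191,.2495],[.5213,-.1191,.3172],[.5243,-.1214,.186],[.5243,-.1214,.20]):
    print((proj("side",p)-[245,180]+.5)*5-.5, proj("side",p))
s=cv2.imread("pics/sfull2.png");cv2.imwrite("pics/s5.png",cv2.resize(s[165:255,250:320],None,fx=8,fy=6.5,interpolation=2))
cv2.imwrite("pics/s5.png",cv2.resize(s[160:250,245:325],None,fx=6.6,fy=6.6,interpolation=2))
```

```text
[185.07822966 109.93253925] [281.61564593 201.58650785]
[186.12902373   4.76242231] [281.82580475 180.55248446]
[190.79383728 202.53025507] [282.75876746 220.10605101]
[191.0408263  182.85422521] [282.80816526 216.17084504]
```

View pics/s5.png

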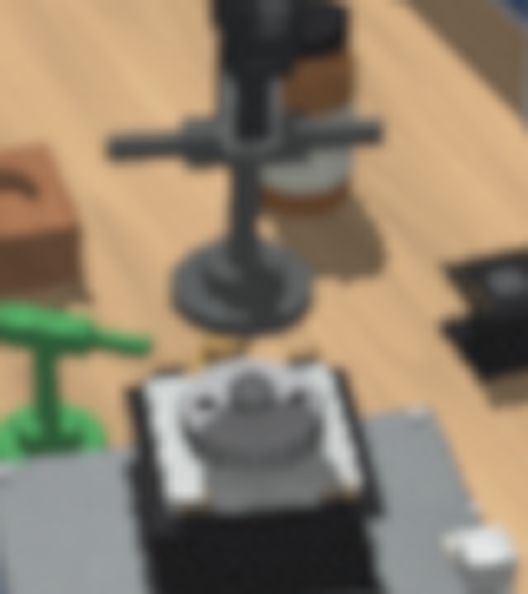

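Call:
play_rows:
  travel:
    - [0.2,-0.15,0]
    - [0.12,-0.08,-0.4]
    - [0.05,-0.02,-0.7]
    - [0,0,-0.8]
    - [0,0,-0.7]
    - [0,0,-0.4]
    - [0,0,0]
    - [0,0,0]
  rotation:
    - [-0.001,-0.003,0.003]
    - [-0.001,-0.003,0]
    - [0,0,0]
    - [0,0,0]
    - [0,0,0]
    - [0,0,0]
    - [0,0,0]
    - [0,0,0]
  claw: [1,1,1,1,1,1,1,1]

```text
time_s: 7.4
position: [0.5254, -0.1178, 0.2646]
tool_rot: [[-0.001, 0.295, 0.956], [0.001, 0.956, -0.295], [-1.0, 0.001, -0.001]]
ft_force: [0.0, -1.1, -1.4]
grip_width: 0.0124
```

```bash
python3 st.py
```

```text
t 7.4 p [ 0.5254 -0.1178  0.2646] jaw 72.85 x [-8.0e-04  1.2e-03 -1.0e+00] F [ 0.03 -1.06 -1.43] T [-0.03  0.03  0.01] w 0.0124 q [-25.3  18.7  69.9   0.   91.4 -98.1]
```

Call:
play_rows:
  travel:
    - [0,-0.25,0]
    - [0,-0.12,0]
    - [0,0,0]
    - [0,0,0]
  rotation:
    - [0,0,-0.003]
    - [0,0,0]
    - [0,0,0]
    - [0,0,0]
  claw: [1,1,1,1]

```text
time_s: 7.73
position: [0.5256, -0.1222, 0.2652]
tool_rot: [[0.0, 0.298, 0.954], [0.001, 0.954, -0.298], [-1.0, 0.001, 0.0]]
ft_force: [0.7, 0.8, -2.4]
grip_width: 0.0127
```

Run:
```python
from st import *
st()
im=env.get_image("side");cv2.imwrite("pics/s6.png",cv2.resize(im[160:250,245:325,::-1],None,fx=6.6,fy=6.6,interpolation=2))
```

```text
t 7.73 p [ 0.5256 -0.1222  0.2652] jaw 72.64 x [ 3.e-04  6.e-04 -1.e+00] F [ 0.7   0.78 -2.4 ] T [ 0.01  0.02 -0.04] w 0.0127 q [-25.7  18.8  69.7   0.   91.5 -98.3]
```

View pics/s6.png

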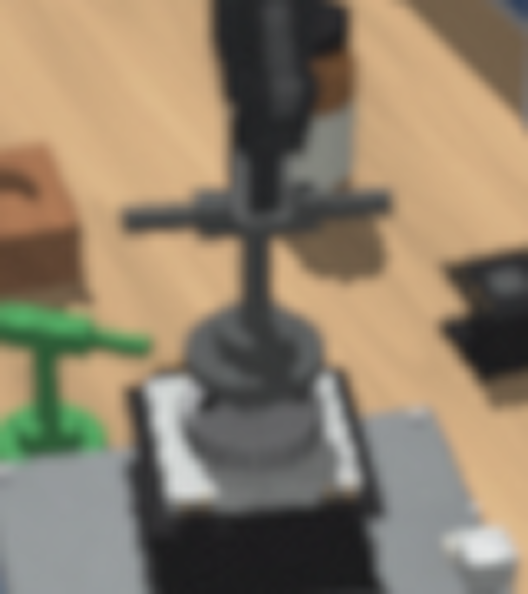

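Call:
play_rows:
  travel:
    - [-0.05,0.03,-0.2]
    - [0,0,-0.3]
    - [0,0,-0.2]
    - [0,0,0]
  rotation:
    - [0,0,0]
    - [0,0,0]
    - [0,0,0]
    - [0,0,0]
  claw: [1,1,1,1]

```text
time_s: 8.12
position: [0.5251, -0.1219, 0.2578]
tool_rot: [[0.001, 0.298, 0.954], [0.0, 0.954, -0.298], [-1.0, 0.001, 0.001]]
ft_force: [0.2, 0.6, -2.6]
grip_width: 0.0125
```

```bash
python3 st.py
```

```text
t 8.12 p [ 0.5251 -0.1219  0.2578] jaw 72.64 x [ 1.1e-03  3.0e-04 -1.0e+00] F [ 0.2   0.6  -2.62] T [-0.05 -0.04  0.02] w 0.0125 q [-25.7  18.9  70.7   0.   90.3 -98.3]
```

No contact so far, so the bore is slipping over the spindle end. Now I'll feel downward in small steps.

Call:
play_rows:
  travel:
    - [0,0,-0.15]
    - [0,0,-0.15]
    - [0,0,0]
  rotation:
    - [0,0,0]
    - [0,0,0]
    - [0,0,0]
  claw: [1,1,1]

```text
time_s: 8.37
position: [0.525, -0.1218, 0.2544]
tool_rot: [[0.001, 0.298, 0.954], [0.0, 0.954, -0.298], [-1.0, 0.001, 0.001]]
ft_force: [0.2, 0.1, -2.3]
grip_width: 0.0124
```

```bash
python3 st.py
```

```text
t 8.37 p [ 0.525  -0.1218  0.2544] jaw 72.65 x [ 8.e-04  5.e-04 -1.e+00] F [ 0.22  0.09 -2.25] T [ 0.   -0.02 -0.02] w 0.0124 q [-25.7  19.1  71.1   0.   89.8 -98.3]
```

Call:
play_rows:
  travel:
    - [0,0,-0.12]
    - [0,0,-0.12]
    - [0,0,0]
  rotation:
    - [0,0,0]
    - [0,0,0]
    - [0,0,0]
  claw: [1,1,1]

```text
time_s: 8.62
position: [0.5251, -0.1218, 0.2517]
tool_rot: [[0.001, 0.298, 0.954], [0.0, 0.954, -0.298], [-1.0, 0.001, 0.001]]
ft_force: [0.6, 0.6, -2.3]
grip_width: 0.0126
```

```bash
python3 st.py
```

```text
t 8.62 p [ 0.5251 -0.1218  0.2517] jaw 72.65 x [ 8.e-04  4.e-04 -1.e+00] F [ 0.63  0.63 -2.3 ] T [-0.03  0.06 -0.  ] w 0.0126 q [-25.7  19.1  71.4   0.   89.4 -98.3]
```

Call:
play_rows:
  travel:
    - [0,0,-0.12]
    - [0,0,-0.12]
    - [0,0,0]
  rotation:
    - [0,0,0]
    - [0,0,0]
    - [0,0,0]
  claw: [1,1,1]

```text
time_s: 8.87
position: [0.5251, -0.1218, 0.2491]
tool_rot: [[0.001, 0.298, 0.955], [0.0, 0.955, -0.298], [-1.0, 0.001, 0.001]]
ft_force: [0.2, 0.5, -2.8]
grip_width: 0.0125
```

```bash
python3 st.py
```

```text
t 8.87 p [ 0.5251 -0.1218  0.2491] jaw 72.65 x [ 9.e-04  4.e-04 -1.e+00] F [ 0.24  0.51 -2.79] T [-0.04  0.07 -0.02] w 0.0125 q [-25.7  19.2  71.7   0.   89.  -98.3]
```

Call:
play_rows:
  travel:
    - [0,0,-0.12]
    - [0,0,-0.12]
    - [0,0,0]
  rotation:
    - [0,0,0]
    - [0,0,0]
    - [0,0,0]
  claw: [1,1,1]

```text
time_s: 9.12
position: [0.5251, -0.1219, 0.2464]
tool_rot: [[0.001, 0.298, 0.955], [0.0, 0.955, -0.298], [-1.0, 0.001, 0.001]]
ft_force: [0.5, 0.8, -2.2]
grip_width: 0.0121
```

```bash
python3 st.py
```

```text
t 9.12 p [ 0.5251 -0.1219  0.2464] jaw 72.65 x [ 9.e-04  3.e-04 -1.e+00] F [ 0.54  0.78 -2.25] T [ 0.01  0.03 -0.03] w 0.0121 q [-25.7  19.3  72.    0.   88.6 -98.3]
```

Call:
play_rows:
  travel:
    - [0,0,-0.07]
    - [0,0,-0.06]
    - [0,0,0]
  rotation:
    - [0,0,0]
    - [0,0,0]
    - [0,0,0]
  claw: [1,1,1]

```text
time_s: 9.37
position: [0.5255, -0.1217, 0.2461]
tool_rot: [[0.003, 0.298, 0.955], [-0.0, 0.955, -0.298], [-1.0, 0.001, 0.003]]
ft_force: [-0.1, 0.5, -2.9]
grip_width: 0.0124
```

```bash
python3 st.py
```

```text
t 9.37 p [ 0.5255 -0.1217  0.2461] jaw 72.66 x [ 3.e-03 -1.e-04 -1.e+00] F [-0.11  0.5  -2.89] T [-0.01 -0.    0.  ] w 0.0124 q [-25.7  19.3  72.1   0.1  88.4 -98.3]
```

Run:
```python
from st import *
im=env.get_image("side");cv2.imwrite("pics/s7.png",cv2.resize(im[170:250,245:325,::-1],None,fx=7,fy=7,interpolation=2))
```

```text
(no output)
```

View pics/s7.png

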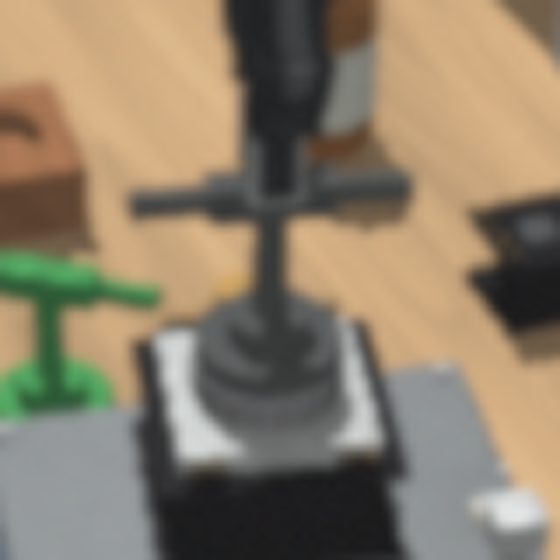

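Head is flush on the nut, centred at about (270,370) in the crop. I'll raise the squeeze and begin turning clockwise.

Call:
play_rows:
  travel:
    - [0,0,0]
    - [0,0,0]
    - [0,0,0]
    - [0,0,0]
    - [0,0,0]
    - [0,0,0]
    - [0,0,0]
    - [0,0,0]
  rotation:
    - [0,0,0]
    - [0,0,0]
    - [0,0,-0.03]
    - [0,0,-0.05]
    - [0,0,-0.06]
    - [0,0,-0.06]
    - [0,0,-0.06]
    - [0,0,-0.06]
  claw: [1,1,1,1,1,1,1,1]
  squeeze: 120

```text
time_s: 10.08
position: [0.5255, -0.1224, 0.2459]
tool_rot: [[0.002, 0.591, 0.807], [-0.003, 0.807, -0.591], [-1.0, -0.001, 0.003]]
ft_force: [0.3, 0.5, -0.0]
grip_width: 0.012
```

```bash
python3 st.py
```

```text
t 10.08 p [ 0.5255 -0.1224  0.2459] jaw 53.79 x [ 0.0021 -0.0029 -1.    ] F [ 0.29  0.51 -0.03] T [-0.03  0.08  0.52] w 0.012 q [-25.6  19.3  72.1  -0.1  88.4 -79.4]
```

Call:
play_rows:
  travel:
    - [0,0,0]
    - [0,0,0]
    - [0,0,0]
    - [0,0,0]
    - [0,0,0]
    - [0,0,0]
    - [0,0,0]
    - [0,0,0]
    - [0,0,0]
    - [0,0,0]
    - [0,0,0]
    - [0,0,0]
  rotation:
    - [0.002,0,-0.06]
    - [0,0,-0.06]
    - [0,0,-0.06]
    - [0,0,-0.06]
    - [0,0,-0.06]
    - [0,0,-0.06]
    - [0,0,-0.06]
    - [0,0,-0.06]
    - [0,0,-0.06]
    - [0,0,-0.06]
    - [0,0,-0.05]
    - [0,0,-0.03]
  claw: [1,1,1,1,1,1,1,1,1,1,1,1]

```text
time_s: 11.08
position: [0.5248, -0.1228, 0.2459]
tool_rot: [[-0.002, 0.973, 0.231], [-0.004, 0.231, -0.973], [-1.0, -0.003, 0.003]]
ft_force: [-1.0, -0.4, -0.0]
grip_width: 0.0118
```

Run:
```python
from st import *
st()
im=env.get_image("side");cv2.imwrite("pics/s8.png",cv2.resize(im[170:250,245:325,::-1],None,fx=7,fy=7,interpolation=2))
```

```text
t 11.08 p [ 0.5248 -0.1228  0.2459] jaw 13.36 x [-0.0025 -0.0039 -1.    ] F [-1.03 -0.37 -0.04] T [0.06 0.1  0.49] w 0.0118 q [-25.6  19.4  72.   -0.3  88.6 -39. ]
```

View pics/s8.png

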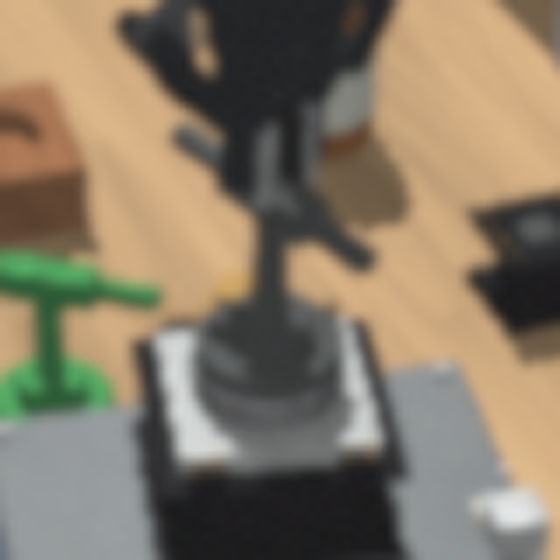

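Run:
```python
from st import *
f=lambda x,y:(245+(x+.5)/7-.5,170+(y+.5)/7-.5)
for a,b in(((133,203),(408,186)),((178,132),(370,265))):
    A=onz("side",*f(*a),.2646);B=onz("side",*f(*b),.2646);d=B-A;print((A+B)/2,np.linalg.norm(d),np.degrees(np.arctan2(d[1],d[0])))
```

```text
[ 0.5246069  -0.12225715  0.2646    ] 0.10564086006101912 -19.084252711976415
[ 0.52405839 -0.12345614  0.2646    ] 0.11247203023618833 -75.30731614722758
```

The bar swung from -19° to -75° in the image (tool 59°), so the nut is at about 0.95 rad. I'll relax the torque, then lift straight off.

Call:
play_rows:
  travel:
    - [0,0,0]
    - [0,0,0]
    - [0,0,0.3]
    - [0,0,0.5]
    - [0,0,0.6]
    - [0,0,0.7]
    - [0,0,0.8]
    - [0,0,1]
    - [0,0,1]
    - [0,0,0.9]
    - [0,0,0.5]
    - [0,0,0]
  rotation:
    - [0.002,-0.001,0.025]
    - [0,0,0.01]
    - [0,0,0]
    - [0,0,0]
    - [0,0,0]
    - [0,0,0]
    - [0,0,0]
    - [0,0,0]
    - [0,0,0]
    - [0,0,0]
    - [0,0,0]
    - [0,0,0]
  claw: [1,1,1,1,1,1,1,1,1,1,1,1]
  squeeze: 80

```text
time_s: 12.13
position: [0.5246, -0.123, 0.3162]
tool_rot: [[0.0, 0.963, 0.271], [-0.003, 0.271, -0.963], [-1.0, -0.001, 0.003]]
ft_force: [0.0, 0.3, -2.2]
grip_width: 0.0118
```

Run:
```python
from st import *
st()
im=env.get_image("side");cv2.imwrite("pics/s9.png",cv2.resize(im[155:250,245:325,::-1],None,fx=6,fy=6,interpolation=2))
```

```text
t 12.13 p [ 0.5246 -0.123   0.3162] jaw 15.7 x [ 1.0e-04 -2.7e-03 -1.0e+00] F [ 0.03  0.34 -2.23] T [ 0.01 -0.02  0.04] w 0.0118 q [-25.7  17.7  63.2  -0.1  99.  -41.4]
```

View pics/s9.png

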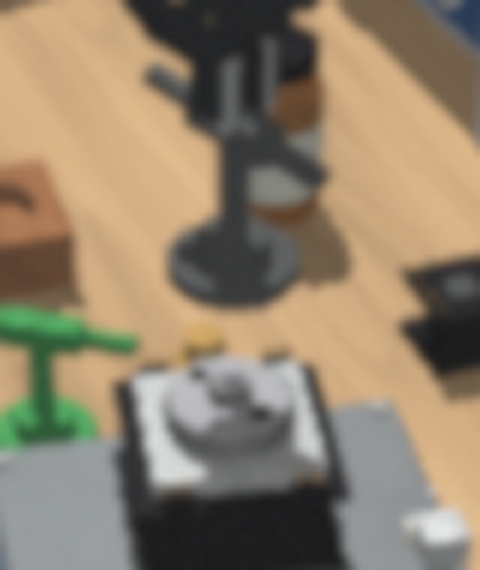

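Run:
```python
from st import *
f=lambda x,y:(245+(x+.5)/6-.5,155+(y+.5)/6-.5)
A=onz("side",*f(204,374),.186);B=onz("side",*f(261,412),.186);d=B-A;print((A+B)/2,np.linalg.norm(d),np.degrees(np.arctan2(d[1],d[0])))
```

```text
[ 0.52574044 -0.12181719  0.186     ] 0.03840768518420099 -72.2178529544657
```

Call:
play_rows:
  travel:
    - [0,0.8,0]
    - [0,1.6,0]
    - [0.1,2.4,0]
    - [0.2,3,0]
    - [0.3,3.3,0]
    - [0.3,3.3,0]
    - [0.3,3.3,0]
    - [0.3,3.3,0]
    - [0.3,3.3,0]
    - [0.3,3.3,0]
    - [0.3,3.3,0]
    - [0.3,3.2,0]
  rotation:
    - [0,0,0.04]
    - [0,0,0.047]
    - [0,0,0.047]
    - [0,0,0.047]
    - [0,0,0.047]
    - [0,0,0.047]
    - [0,0,0.047]
    - [0,0,0.047]
    - [0,0,0.047]
    - [0,0,0.047]
    - [0,0,0.047]
    - [0,0,0.047]
  claw: [1,1,1,1,1,1,1,1,1,1,1,1]

```text
time_s: 13.18
position: [0.5485, 0.2273, 0.3097]
tool_rot: [[-0.009, 0.664, 0.748], [-0.006, 0.748, -0.664], [-1.0, -0.01, -0.003]]
ft_force: [1.0, -0.7, -3.5]
grip_width: 0.0122
```

```bash
python3 st.py
```

```text
t 13.18 p [0.5485 0.2273 0.3097] jaw 48.42 x [-0.0092 -0.0057 -0.9999] F [ 0.96 -0.69 -3.48] T [-0.01 -0.07 -0.04] w 0.0122 q [ 11.2  24.3  54.2  -0.2 102.1 -37.3]
```

The holes now lie at -72°, so the nut turned by about 0.95 rad. Next I go back over the stand.

Call:
play_rows:
  travel:
    - [0.1,1.6,0]
    - [0.1,1,0]
    - [0.05,0.5,0]
    - [0.05,0,-0.5]
    - [0,0,-1]
    - [0,0,-1]
    - [0,0,-0.5]
    - [0,0,0]
    - [0,0,0]
  rotation:
    - [0.002,-0.004,-0.01]
    - [0.002,-0.003,0]
    - [0.001,-0.002,0]
    - [0,0,0]
    - [0,0,0]
    - [0,0,0]
    - [0,0,0]
    - [0,0,0]
    - [0,0,0]
  claw: [1,1,1,1,1,1,1,1,1]

```text
time_s: 13.93
position: [0.551, 0.2606, 0.2741]
tool_rot: [[-0.006, 0.668, 0.744], [-0.002, 0.744, -0.668], [-1.0, -0.006, -0.003]]
ft_force: [-0.2, -0.1, -2.2]
grip_width: 0.0122
```

```bash
python3 st.py
```

```text
t 13.93 p [0.551  0.2606 0.2741] jaw 48.09 x [-0.0059 -0.0022 -1.    ] F [-0.19 -0.12 -2.17] T [ 0.01 -0.05  0.  ] w 0.0122 q [ 14.2  26.4  56.3  -0.   97.6 -33.9]
```

Call:
play_rows:
  travel:
    - [0,0.35,0]
    - [0,0.2,-0.6]
    - [0,0,-1.2]
    - [0,0,-1.8]
    - [0,0,-1.8]
    - [0,0,-1.8]
    - [0,0,-1.8]
    - [0,0,-1.5]
    - [0,0,-0.9]
    - [0,0,-0.4]
    - [0,0,0]
    - [0,0,0]
  rotation:
    - [0.001,-0.003,0]
    - [0.001,-0.002,0]
    - [0,0,0]
    - [0,0,0]
    - [0,0,0]
    - [0,0,0]
    - [0,0,0]
    - [0,0,0]
    - [0,0,0]
    - [0,0,0]
    - [0,0,0]
    - [0,0,0]
  claw: [1,1,1,1,1,1,1,1,1,1,1,1]

```text
time_s: 14.93
position: [0.5524, 0.2667, 0.1542]
tool_rot: [[0.011, 0.669, 0.743], [0.003, 0.743, -0.669], [-1.0, 0.01, 0.006]]
ft_force: [0.6, -0.7, -3.1]
grip_width: 0.0117
```

```bash
python3 st.py
```

```text
t 14.93 p [0.5524 0.2667 0.1542] jaw 48.01 x [ 0.0112  0.0032 -0.9999] F [ 0.57 -0.74 -3.13] T [ 0.05 -0.02 -0.01] w 0.0117 q [ 14.7  30.2  69.5   0.   79.6 -33.3]
```

Call:
play_rows:
  travel:
    - [-0.05,0,0]
    - [0,0,-0.6]
    - [0,0,-0.8]
    - [0,0,-0.8]
    - [0,0,-0.5]
    - [0,0,0]
    - [0,0,0]
  rotation:
    - [0,0.006,0]
    - [0,0,0]
    - [0,0,0]
    - [0,0,0]
    - [0,0,0]
    - [0,0,0]
    - [0,0,0]
  claw: [1,1,1,1,1,1,1]

```text
time_s: 15.52
position: [0.553, 0.2671, 0.127]
tool_rot: [[0.01, 0.669, 0.743], [0.005, 0.743, -0.669], [-1.0, 0.01, 0.004]]
ft_force: [-0.3, 0.4, -2.2]
grip_width: 0.0119
```

Run:
```python
from st import *
st()
im=env.get_image("side");cv2.imwrite("pics/s10.png",cv2.resize(im[140:210,205:275,::-1],None,fx=8,fy=8,interpolation=2))
```

```text
t 15.52 p [0.553  0.2671 0.127 ] jaw 48.01 x [ 0.0095  0.0045 -0.9999] F [-0.33  0.39 -2.24] T [ 0.06 -0.02 -0.01] w 0.0119 q [ 14.7  31.7  71.6   0.1  76.1 -33.3]
```

View pics/s10.png

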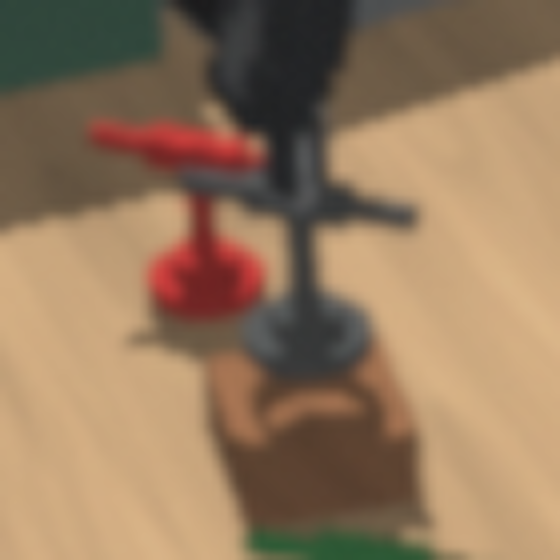

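Call:
play_rows:
  travel:
    - [-0.1,-0.03,0]
    - [-0.05,0,-0.4]
    - [0,0,-0.5]
    - [0,0,-0.4]
    - [0,0,-0.2]
    - [0,0,0]
  rotation:
    - [-0.002,0.005,0]
    - [0,0.002,0]
    - [0,0,0]
    - [0,0,0]
    - [0,0,0]
    - [0,0,0]
  claw: [1,1,1,1,1,1]

```text
time_s: 16.07
position: [0.5516, 0.2668, 0.1111]
tool_rot: [[0.003, 0.669, 0.743], [0.003, 0.743, -0.669], [-1.0, 0.004, 0.0]]
ft_force: [1.0, 0.0, -2.6]
grip_width: 0.0119
```

```bash
python3 st.py
```

```text
t 16.07 p [0.5516 0.2668 0.1111] jaw 48.01 x [ 0.003   0.0026 -1.    ] F [ 1.    0.01 -2.63] T [-0.01 -0.02 -0.02] w 0.0119 q [ 14.7  32.6  72.8   0.1  74.5 -33.3]
```

Call:
play_rows:
  travel:
    - [0,0,-0.2]
    - [0,0,-0.25]
    - [0,0,-0.2]
    - [0,0,-0.1]
    - [0,0,0]
  rotation:
    - [0,0,0]
    - [0,0,0]
    - [0,0,0]
    - [0,0,0]
    - [0,0,0]
  claw: [1,1,1,1,1]

```text
time_s: 16.48
position: [0.5517, 0.2668, 0.1028]
tool_rot: [[0.003, 0.669, 0.743], [0.003, 0.743, -0.669], [-1.0, 0.004, 0.001]]
ft_force: [0.2, 0.6, -2.1]
grip_width: 0.012
```

```bash
python3 st.py
```

```text
t 16.48 p [0.5517 0.2668 0.1028] jaw 48.01 x [ 0.0031  0.0027 -1.    ] F [ 0.18  0.63 -2.15] T [-0.    0.06 -0.  ] w 0.012 q [ 14.7  33.1  73.4   0.1  73.4 -33.3]
```

The pins are in the bore with no contact force. I'll lower the last few millimetres until it seats.

Call:
play_rows:
  travel:
    - [0,0,-0.12]
    - [0,0,-0.1]
    - [0,0,-0.08]
    - [0,0,0]
    - [0,0,0]
  rotation:
    - [0,0,0]
    - [0,0,0]
    - [0,0,0]
    - [0,0,0]
    - [0,0,0]
  claw: [1,1,1,1,1]

```text
time_s: 16.9
position: [0.5522, 0.2671, 0.1003]
tool_rot: [[0.005, 0.669, 0.743], [0.003, 0.743, -0.669], [-1.0, 0.006, 0.001]]
ft_force: [0.6, 0.0, -2.2]
grip_width: 0.0118
```

Run:
```python
from st import *
st()
im=env.get_image("side");cv2.imwrite("pics/s11.png",cv2.resize(im[140:210,205:275,::-1],None,fx=8,fy=8,interpolation=2))
```

```text
t 16.9 p [0.5522 0.2671 0.1003] jaw 48.01 x [ 0.0049  0.0033 -1.    ] F [ 0.57  0.01 -2.23] T [-0.02  0.07 -0.  ] w 0.0118 q [ 14.7  33.2  73.6   0.1  72.9 -33.3]
```

View pics/s11.png

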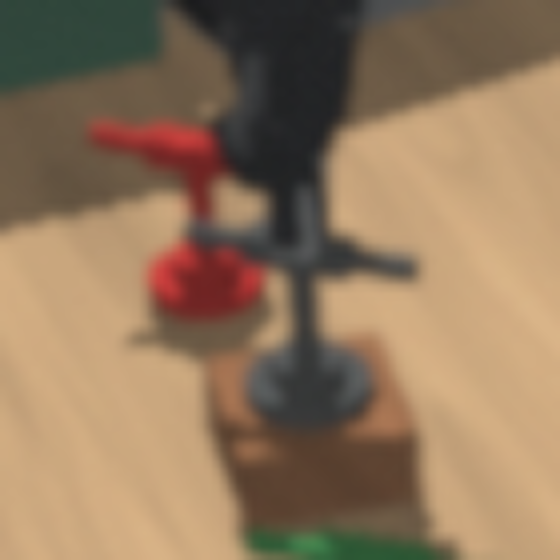

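The picture matches the pre-lift one (head at (308,385), bar in the same place) and the TCP height matches the grip height. Releasing.

Call:
play_rows:
  travel:
    - [0,0,-0.05]
    - [0,0,0]
    - [0,0,0]
    - [0,0,0]
    - [0,0,0]
    - [0,0,0]
    - [0,0,0]
    - [0,0,0]
    - [0,0,0]
    - [0,0,0]
  rotation:
    - [0,0,0]
    - [0,0,0]
    - [0,0,0]
    - [0,0,0]
    - [0,0,0]
    - [0,0,0]
    - [0,0,0]
    - [0,0,0]
    - [0,0,0]
    - [0,0,0]
  claw: [1,1.3,1.6,2,2.5,3,4,5,5,5]
  squeeze: 30

```text
time_s: 17.78
position: [0.553, 0.2672, 0.1011]
tool_rot: [[0.008, 0.669, 0.743], [0.004, 0.743, -0.669], [-1.0, 0.008, 0.003]]
ft_force: [0.2, -1.1, 0.1]
grip_width: 0.0505
```

```bash
python3 st.py
```

```text
t 17.78 p [0.553  0.2672 0.1011] jaw 48.01 x [ 0.0079  0.004  -1.    ] F [ 0.2  -1.06  0.11] T [ 0.01 -0.01  0.01] w 0.0505 q [ 14.7  33.2  73.5   0.1  72.8 -33.3]
```

Released, with no weight on the wrist. I'll retreat straight up and then clear sideways.

Call:
play_rows:
  travel:
    - [0,0,0.5]
    - [0,0,1]
    - [0,0,1.5]
    - [0,0,2]
    - [0,0,2.5]
    - [0,0,2.5]
    - [0,0,2.5]
    - [0,0,2]
    - [-2,1,0]
    - [-3,1.5,0]
    - [-3,1.5,0]
    - [-3,1.5,0]
  rotation:
    - [0,0,0]
    - [0,0,0]
    - [0,0,0]
    - [0,0,0]
    - [0,0,0]
    - [0,0,0]
    - [0,0,0]
    - [0,0,0]
    - [0,0,0]
    - [0,0,0]
    - [0,0,0]
    - [0,0,0]
  claw: [5,5,5,5,5,5,5,5,5,5,5,5]

```text
time_s: 18.78
position: [0.4427, 0.3199, 0.2621]
tool_rot: [[0.016, 0.675, 0.738], [0.006, 0.738, -0.675], [-1.0, 0.015, 0.008]]
ft_force: [0.9, 1.1, 0.0]
grip_width: 0.0498
```

Call:
play_rows:
  travel:
    - [-3,1.5,0]
    - [-3,1.5,0]
    - [-3,1.5,0]
    - [-2,1,0]
    - [-1,0.5,0]
    - [0,0,0]
    - [0,0,0]
    - [0,0,0]
    - [0,0,0]
  rotation:
    - [0,0,0]
    - [0,0,0]
    - [0,0,0]
    - [0,0,0]
    - [0,0,0]
    - [0,0,0]
    - [0,0,0]
    - [0,0,0]
    - [0,0,0]
  claw: [5,5,5,5,5,5,5,5,5]

```text
time_s: 19.53
position: [0.3119, 0.383, 0.2714]
tool_rot: [[0.024, 0.671, 0.741], [0.013, 0.741, -0.671], [-1.0, 0.026, 0.009]]
ft_force: [0.3, -0.8, 0.1]
grip_width: 0.0502
```

Run:
```python
from st import *
st()
t=env.get_image("top")[:,:,::-1].copy();s=env.get_image("side")[:,:,::-1].copy();cv2.imwrite("pics/tf.png",t);cv2.imwrite("pics/sf.png",s)
o=cv2.imread("pics/top0.png")
a=cv2.resize(t[165:245,130:210],None,fx=5,fy=5,interpolation=2)
b=cv2.resize(t[165:245,270:350],None,fx=5,fy=5,interpolation=2)
cv2.imwrite("pics/s12.png",np.hstack([a,b]))
```

```text
t 19.53 p [0.3119 0.383  0.2714] jaw 47.84 x [ 0.0243  0.013  -0.9996] F [ 0.27 -0.79  0.09] T [ 0.02  0.02 -0.01] w 0.0502 q [ 37.2  13.1  76.9  -0.2  88.5 -10.6]
```

View pics/s12.png

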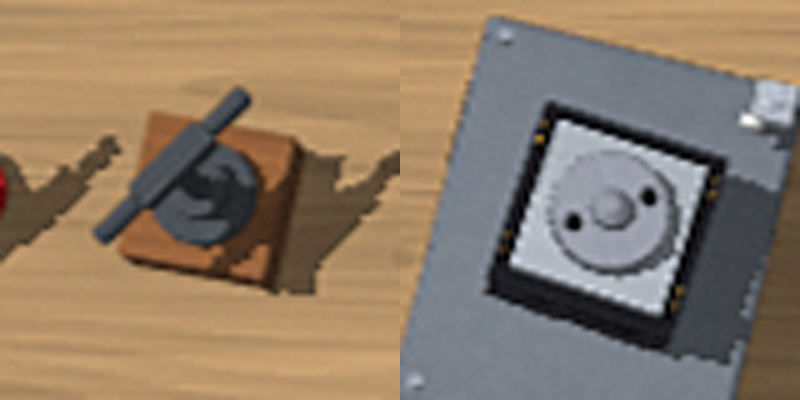

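View pics/sf.png

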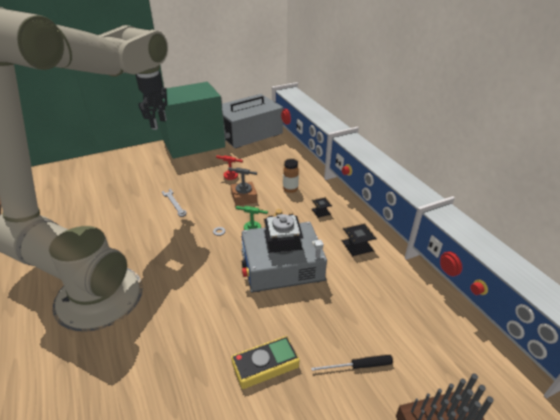

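View pics/tf.png

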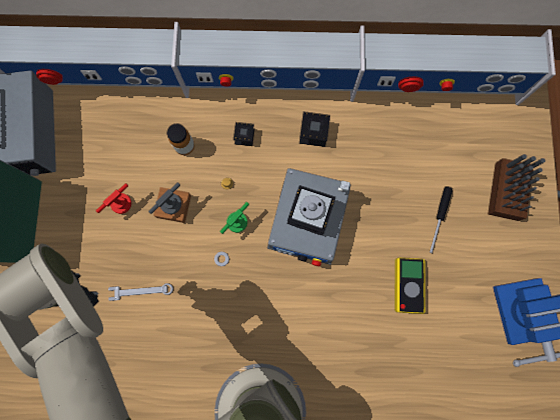

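Everything looks to be in place: the spanner stands upright on its block and the nut's holes have turned. I'll run one numeric check, then hand in if it passes.

Run:
```python
from st import *
f=lambda x,y:(270+(x-400+.5)/5-.5,165+(y+.5)/5-.5)
A=onz("top",*f(649,197),.186);B=onz("top",*f(573,222),.186);d=A-B
ang=np.degrees(np.arctan2(d[1],d[0]));print("holes",np.linalg.norm(d),ang,"turn rad",np.radians(-17.5-ang))
for n in("pics/top0.png","pics/tf.png"):
    t=cv2.imread(n).astype(int);m=(t.max(2)-t.min(2)<32)&(t.max(2)<130);m[:,:135]=0;m[:,210:]=0;m[:170]=0;m[235:]=0
    k,l,st_,c=cv2.connectedComponentsWithStats(m.astype(np.uint8));i=1+np.argmax(st_[1:,4]);print(st_[i],c[i])
if np.radians(-17.5-ang)>.8: env.close_job();print("closed")
```

```text
holes 0.040390615710608466 -70.13133183038724 turn rad 0.9185900301499511
[149 183  33  32 506] [168.83596838 201.83399209]
[149 183  33  32 513] [168.32163743 201.55165692]
the job is handed in; nothing more can be done
closed
```

I broke the lock nut loose, put the spanner back in its stand, and handed the job in after about 19.5 s of the 67 s allowed. The handover reports no verdict.

- **Fitting the pins:** I gripped the grey spanner by its T-bar and lowered it over the spindle. The pins went into both holes with no contact force showing at any check on the way down. The head came flush on the nut's face.
- **Turning the nut:** I turned it clockwise with about 0.5 N m at the wrist. The holes in the pictures then showed 0.95 rad of turn in the side view and 0.92 rad in the top view. The two views differ slightly, but both are well above the 0.75 rad needed.
- **Returning the spanner:** It stands upright on its block. In the top view it is within about 0.6 pixel (roughly 1.5 mm) of where it started. It was released at the height where I gripped it, and the force at the wrist was near zero afterwards.
- **Bystanders:** In the final pictures nothing else on the bench looks moved. I judged that by eye and did not measure each item.

No check failed.

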